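# Put the changing things away and turn the baby monitor to the cot

### The job

The nappy change is over and the baby goes down to sleep: swing the monitor camera on its stiff arm, which hangs over the small drawer, round until it looks at the middle of the cot, and put away in the drawer every care thing that lies on the dresser top beside the drawer unit (of thermometer case, pacifier case, nail case and hairbrush, as many as are there). The drawer has no handle: press its front until the push latch lets it spring out, draw it wide open, load it, then push it gently home until the latch catches and it stays shut. Leave the bowl, the lotion bottle and the potted succulent where they are.

Things in the scene. Friction and masses are not known exactly. Their poses are not given: they have to be found in the camera images.
- unit: one-drawer unit with white carcass and pine front, fixed on the dresser: carcass 245 deep x 320 wide x 88 mm high. Origin: middle of the lower edge of the carcass's front; x points into its depth (away from the robot), z up. The drawer opens to the unit's -x, over the dresser top. The monitor and a succulent stand on its top
- drawer (a joint): how far the drawer is out, m: 0 = shut and latched, 0.16 = fully open, -0.0084 = pressed in to its stop. Latched: press in past -0.007 and let go; a spring ejects it to about 0.05 (a shallower press does nothing). Out: once it has been out 0.045 or more, push it in past -0.007 and let go: it catches and returns to 0, else it springs out again. Friction 1 N: it stays anywhere beyond 0.046
- drawer_front (a point): middle of the outer face of the drawer's front panel, 45 mm above the dresser; axes as the unit's (the panel faces -x). No handle. Panel 316 wide x 78 high x 14 mm thick, from 5 to 83 mm above the dresser, in front of the carcass, with a 9 mm gap behind it when latched. Pressing it in takes 6 to 9 N, then a hard stop
- drawer_edge (a point): middle of the panel's top edge (14 mm thick, 83 mm above the dresser), where it can be pinched from above or hooked from behind once the drawer is out; the side walls behind it end 28 mm lower
- drawer_in (a point): middle of the drawer's inner floor, 17 mm above the dresser; axes as the unit's. Inside 165 (x) x 278 (y) mm, walls 38 mm high; panel's inner face at x = -82 mm, back wall at +82 mm. Fully open, all of it is clear of the carcass, whose top board is 78 to 88 mm above the dresser: things over 55 mm high will not pass under it
- monitor_arm (a joint): swing of the baby monitor's stiff arm, in rad: 0 = the camera points to -x of the monitor's foot (roughly at the robot); grows counter-clockwise seen from above, so towards the robot's right (-y); range -2.6 to 2.6. Friction 0.22 N m: it stays where it is left
- monitor_hinge (a point): on the arm's upright pivot axis at the arm's mid-height, 192 mm above the dresser; x points along the arm to the camera, z up. White foot (88 mm wide) and post are fixed on the unit. The knuckle round the axis is 30 mm wide, 20 mm high plus a 4 mm cap; from it a bare straight bar 16 mm wide, 12 mm high runs out to 102 mm from the axis
- monitor_lens (a point): front of the lens: 160 mm from the pivot, at the arm's end, on a white ball-shaped camera head 56 mm across centred 130 mm from the pivot; x points the way the camera looks (straight out along the arm), z up. At the start the head hangs over the drawer
- cot_rail (a point): middle of the top of the cot's near rail, 50 mm above the dresser top's level. The pine cot with grey mattress stands on the floor beyond the dresser's right-hand end (robot's right, -y), its long side (1.24 m, about along x) towards the dresser; this point marks the middle of its length
- thermometer: grey plastic thermometer case, shut, a flat hinged box 130 (x) x 34 (y) x 24 (z) mm, 70 g. Origin: centre of its underside. Lies on the dresser beside the unit; may be absent
- pacifier_pod: round white plastic pacifier case, 54 mm in diameter, 36 mm high, 50 g, standing on its base. Origin: centre of its underside, z up its axis. May be absent
- nail_case: grey hard-shell nail-care case with a rim and a steel zip pull, 70 (x) x 38 (y) x 24 (z) mm, 90 g. Origin: centre of its underside. May be absent
- hairbrush: wooden baby hairbrush lying bristles up, 60 g: handle 20 wide, 14 high, from x = -73 to +5 mm; oval head 40 wide, 16 high from x = +5 to +67 mm, with bristles to 27 mm height. Origin: on the underside at the neck, near the balance point. May be absent
- bowl: blue hard plastic bowl, 120 mm across, 50 mm high, right of the unit towards its back; stays where it is. Origin: centre of its underside
- lotion: white lotion bottle, 54 mm across, 150 mm high, left of the unit towards its back; stays where it is. Origin: centre of its underside
- succulent: small succulent in a terracotta pot, 60 mm across, about 75 mm high, on the unit's top board at the back left; stays where it is. Origin: centre of its underside
Things that resemble listed ones, but are neither listed nor needed, are in the scene too. Of the things shaped like the pacifier_pod, the white one is meant. Several things have the shape of the thermometer; the one meant has the colours described above.

How it is judged:
On the way, in this order (a step that is already met when the one before it is completed fails the run):
1. The push latch has let go and the drawer has sprung out (more than 30 mm) (value of joint drawer above 0.03 m), for 0.1 s.
2. The drawer is drawn wide open (more than 120 mm) (value of joint drawer above 0.12 m), for 0.2 s.
3. Every care thing that is there lies in the drawer (x of thermometer in the frame of drawer_in between -0.09 and 0.09 m and y of thermometer in the frame of drawer_in between -0.145 and 0.145 m and z of thermometer in the frame of drawer_in between -0.008 and 0.05 m and x of pacifier_pod in the frame of drawer_in between -0.09 and 0.09 m and y of pacifier_pod in the frame of drawer_in between -0.145 and 0.145 m and z of pacifier_pod in the frame of drawer_in between -0.008 and 0.05 m and x of nail_case in the frame of drawer_in between -0.09 and 0.09 m and y of nail_case in the frame of drawer_in between -0.145 and 0.145 m and z of nail_case in the frame of drawer_in between -0.008 and 0.05 m and x of hairbrush in the frame of drawer_in between -0.09 and 0.09 m and y of hairbrush in the frame of drawer_in between -0.145 and 0.145 m and z of hairbrush in the frame of drawer_in between -0.008 and 0.05 m), for 0.2 s.
At the end, for the whole second after the job is handed in: Every care thing present is inside the drawer and at rest; the drawer is shut and held by its latch (joint within 3 mm of 0, not moving); the monitor camera looks at the cot: its line of sight, seen from above, passes within 0.2 m of the middle of the cot's near rail (all of step 3 and linear speed of each of thermometer, pacifier_pod, nail_case, hairbrush below 0.02 m/s and value of joint drawer between -0.003 and 0.003 m and velocity of joint drawer between -0.01 and 0.01 m/s and y of cot_rail in the frame of monitor_lens between -0.2 and 0.2 m and x of cot_rail in the frame of monitor_lens above 0.3 m); the robot touches nothing.
It fails at once if The bowl is moved by more than 4 cm (distance of bowl from where it was at the start of the episode above 0.04 m).
It fails at once if The lotion bottle is moved by more than 4 cm (distance of lotion from where it was at the start of the episode above 0.04 m).
It fails at once if The succulent is moved by more than 4 cm (distance of succulent from where it was at the start of the episode above 0.04 m).
It fails at once if The drawer is slammed (pushed in faster than 0.6 m/s) (velocity of joint drawer below -0.6 m/s).
Of thermometer, pacifier_pod, nail_case, hairbrush only 2 to 4 are there at a start; the rules pass over those that are not, and their reading is None.
At some moment in a run one of thermometer, pacifier_pod, nail_case, hairbrush may be knocked a few centimetres aside while the robot is not near it.
Once in a run the grip may slacken for a moment while it holds something.
It also fails if it takes over 210 s, if anything falls off the work surface, if the arm or the gripper's body presses on something with over 40 N, if the wrist force passes 120 N, or if a joint passes its speed limit or range.

### The arm

A 6-joint arm with a two-finger parallel gripper is mounted at the origin on the work surface. World frame = base frame: x ahead of the robot, y to its left, z up, the work surface at z = 0. Lengths are in m, angles in rad, forces in N, time in s.
With the tool pointing down it reaches from about 0.275 to 0.75 m from the base axis. Payload 10.2 kg.
Tool frame: the origin (TCP) lies on the centre line of the jaws, within the pads' length; the fingertips stand 22 mm ahead of it and the grasp point (between the pads) lies 3 mm ahead of it (env.tips_ahead is the distance from the TCP to the fingertips, in m); z points along the fingers, y is the line along which they close (so a half turn about z gives the same grasp; the last joint's range is limited). The gripper opens to 85 mm and grips with 20 to 120 N. Pads are 22 mm wide; open, the fingers measure 114 mm over their backs; the gripper's body (76 mm by 85 mm) begins 54 mm behind the grasp point. The pads swing forward as they close: fully open they stand 13 mm farther back than shut.
Start: joints at [1.004, 0.313, 1.498, -0, 1.331, -0.223], TCP at [0.177, 0.494, 0.226] pointing down, gripper open.
Joint ranges: [-2.94, 2.94], [-0.97, 2.17], [0.19, 2.56], [-1.23, 4.37], [0.02, 3.11], [-2.88, 2.88]. Speed limits (rad/s): [2.39, 2.39, 3.01, 3.14, 3.14, 3.14].

### API

Orientations are given as a unit quaternion [x, y, z, w].
In Python, from cell import env gives the robot as it stands.
- The arm moves only by the shell command python3 -m jog 'ROWS'. ROWS is JSON, a list of rows, each an object with "dp": the shift along the world's x, y, z as a fraction of full scale, a list of three; "twist": the turn about the world's z as a fraction of full scale; "claw": the opening in per cent of the stroke, from 0 (shut) to 100 (fully open). A call has 1 to 8 rows; each row is the pose to reach, as a shift and turn from the pose commanded when the call began, turning the shorter way round; what a row does not reach only later rows make up. Full scale, the value 1, is 0.25 m for a shift and 180 degrees for a turn. A row lasts 1/10 s, in which the tool goes at most 50 mm and 8.59 degrees, less where a joint would pass 70% of its speed; a pose out of reach is approached as far as the arm can. A call with a number of a shift or a turn outside -1 to 1 is refused whole. A call with a gripper value outside its range is refused whole. The fingers move at their own pace and stop on an object; the grip force is fixed at half the most. Time passes only in rows, so rows that repeat a pose let the fingers close. It gives the time, the measured TCP pose, the force, the opening and the grip force at its end, in the units of the state.
- env.sense(): the state, without advancing time (a new reading comes with each control period).
- env.get_image(name): name is "scene" or "top"; returns the picture (480x640x3 uint8, red, green, blue); there is no depth.
- env.camera_params(name): a dict with "vfov" (degrees; the focal length in pixels is half the picture's height over the tangent of half this angle, whatever the lens; pixels are square), "cx", "cy" (the principal point, pixels), "dist" ([k1, k2, p1, p2, k3] as OpenCV has them; the pictures are not rectified), "extrinsics" (4x4, takes a point from world to camera coordinates). Camera axes: x right, y up, looking along -z (the intrinsics and any distortion apply to the point x, -y, -z); pixel columns grow to the right and rows downward; lengths in m; the calibration is good to about 2 mm. A picture is of the moment at which its call begins. camera_params takes no time and is no camera call.
- env.close_job(): hands the job in; it is judged then, once.
Trained networks look in the newest picture that a camera, given by its name, has taken for a name from the list of things; names that differ only in an ending like _2 or _b are one class to them, and where a whole thing is asked for, a point or a joint stands for the part that bears it (a point fixed in the world has none). Each returns a list of dicts, best first, with "p" (0 to 1); they miss things now and then, are a little off and sometimes report something else, mostly with a low value. They report only what shows in the picture. A call takes as long as a camera call. They do not tell look-alikes from the thing itself.
- env.spot_in(camera, thing): "box" ([left, top, right, bottom] in pixels, round what is visible of it).
- env.masks_of(camera, thing): "pixels" (480x640 bool, what is visible of it) and "box" ([left, top, right, bottom] in pixels, round what is visible of it).
- env.place_of(camera, thing): "xy" ([column, row] in pixels: a listed point, or the origin of a listed thing).
The state is a dict: "clock": time; "joints": joint angles; "joint_vel": joint speeds; "tau": joint torques, N m; "tool_pos": TCP position; "ee_rot": TCP orientation; "force": force on the tool from outside, world axes, zero at the start; "wrist_torque": the same for the moment, N m; "opening": opening from 0.0 (shut) to 1.0 (fully open); "gripper_force": force on a finger pad.
Only numpy, scipy, OpenCV 4.12 (cv2) and the standard library are available. Lean on these libraries where they do the work, as an engineer would, in place of code of your own. Each camera call takes 0.05 s, during which the arm holds its last target. There are 200 camera calls.

## Working session

There is one attempt and no reset: what is moved stays moved. The work goes in short steps, Python scripts to look and compute and a shell command to move; the robot and the scene stay as the last step left them, time stands still between calls to the robot, and variables do not carry over. Pictures are saved under pics/ and viewed, at most 14 in all, crops included, and the job is handed in when it is done.

```bash
ls; mkdir -p pics
cat > h.py <<'E'
import numpy as np,cv2
from cell import env
def cam(n):
    p=env.camera_params(n);f=240/np.tan(np.radians(p['vfov'])/2)
    K=np.array([[f,0,p['cx']],[0,f,p['cy']],[0,0,1.]])
    E=np.array(p['extrinsics']);E=np.diag([1,-1,-1,1])@E
    return K,np.array(p['dist'],float),E
def world(n,uv,z):
    K,d,E=cam(n);q=cv2.undistortPoints(np.array(uv,float).reshape(-1,1,2),K,d).reshape(-1,2)
    R,t=E[:3,:3],E[:3,3];o=-R.T@t
    r=np.c_[q,np.ones(len(q))]@R
    return o+r*((z-o[2])/r[:,2])[:,None]
def pix(n,P):
    K,d,E=cam(n);return cv2.projectPoints(np.array(P,float).reshape(-1,1,3),cv2.Rodrigues(E[:3,:3])[0],E[:3,3],K,d)[0].reshape(-1,2)
def save(n,f,crop=None,s=1):
    im=env.get_image(n)[:,:,::-1]
    if crop: a,b,c,d=crop; im=im[b:d,a:c]
    cv2.imwrite('pics/'+f,cv2.resize(im,None,fx=s,fy=s,interpolation=cv2.INTER_CUBIC))
E
python3 - <<'E'
from h import *
save('top','t0.png');save('scene','s0.png')
np.set_printoptions(precision=3,suppress=True)
for n in('top','scene'):
    K,d,E=cam(n);print(n,-E[:3,:3].T@E[:3,3],K[0,0],d)
    for t in['drawer_front','drawer_edge','monitor_hinge','monitor_lens','cot_rail','thermometer','pacifier_pod','nail_case','hairbrush','bowl','lotion','succulent']:
        z={'drawer_front':.045,'drawer_edge':.083,'monitor_hinge':.192,'monitor_lens':.192,'cot_rail':.05,'succulent':.088}.get(t,0)
        for r in env.place_of(n,t):
            if r['p']>.2:print(t,round(r['p'],2),np.round(r['xy']),world(n,r['xy'],z)[0])
print(env.sense()['clock'],env.tips_ahead)
E
```

```text
pics
top [ 0.474 -0.085  1.517] 612.2332123379812 [0.021 0.    0.    0.    0.   ]
drawer_front 0.73 [270. 239.] [0.567 0.021 0.045]
drawer_front 0.68 [523. 278.] [ 0.464 -0.583  0.045]
drawer_edge 0.64 [269. 233.] [0.579 0.022 0.083]
monitor_hinge 0.98 [255. 188.] [0.67  0.042 0.192]
monitor_hinge 0.71 [260. 258.] [0.516 0.033 0.192]
monitor_lens 0.58 [259. 258.] [0.517 0.035 0.192]
cot_rail 0.72 [524. 279.] [ 0.46  -0.583  0.05 ]
thermometer 0.87 [162. 248.] [0.552 0.292 0.   ]
thermometer 0.69 [127. 304.] [0.415 0.379 0.   ]
pacifier_pod 0.78 [368. 300.] [ 0.415 -0.215  0.   ]
pacifier_pod 0.73 [378. 256.] [ 0.522 -0.242  0.   ]
pacifier_pod 0.68 [410. 299.] [ 0.415 -0.319  0.   ]
hairbrush 0.76 [375. 255.] [ 0.526 -0.234  0.   ]
hairbrush 0.7 [377. 200.] [ 0.664 -0.243  0.   ]
bowl 0.83 [377. 199.] [ 0.664 -0.243  0.   ]
bowl 0.74 [270. 233.] [0.584 0.026 0.   ]
lotion 0.74 [187. 185.] [0.709 0.231 0.   ]
succulent 0.94 [234. 155.] [0.764 0.102 0.088]
scene [ 1.848 -0.208  1.367] 613.2518545483872 [-0.082  0.     0.     0.     0.   ]
drawer_front 0.83 [354. 257.] [0.566 0.026 0.045]
drawer_edge 0.74 [358. 250.] [0.573 0.035 0.083]
monitor_hinge 0.55 [372. 248.] [0.676 0.052 0.192]
monitor_lens 0.8 [355. 207.] [0.504 0.03  0.192]
cot_rail 0.62 [155. 244.] [ 0.462 -0.581  0.05 ]
cot_rail 0.48 [439. 263.] [0.618 0.273 0.05 ]
thermometer 0.88 [455. 227.] [0.414 0.384 0.   ]
thermometer 0.57 [442. 261.] [0.564 0.302 0.   ]
pacifier_pod 0.82 [243. 244.] [ 0.436 -0.313  0.   ]
pacifier_pod 0.65 [273. 241.] [ 0.43  -0.216  0.   ]
nail_case 0.62 [373. 246.] [0.479 0.099 0.   ]
nail_case 0.46 [390. 293.] [0.679 0.118 0.   ]
hairbrush 0.91 [263. 264.] [ 0.528 -0.252  0.   ]
bowl 0.79 [266. 295.] [ 0.656 -0.245  0.   ]
lotion 0.93 [427. 298.] [0.709 0.224 0.   ]
succulent 0.66 [390. 292.] [0.752 0.099 0.088]
succulent 0.61 [355. 208.] [0.393 0.05  0.088]
1.3 0.022
```

View pics/t0.png

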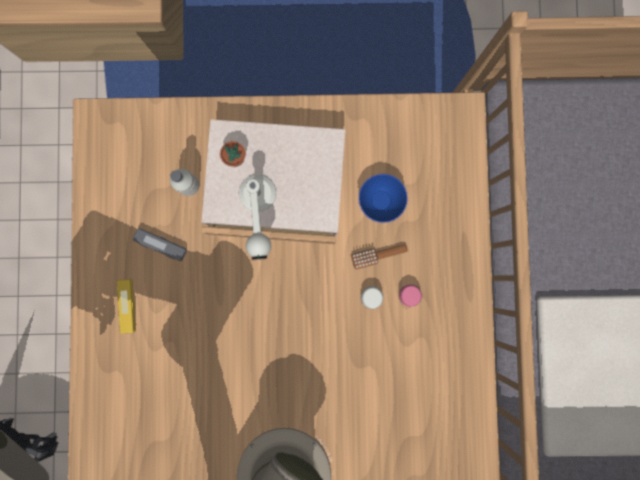

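View pics/s0.png

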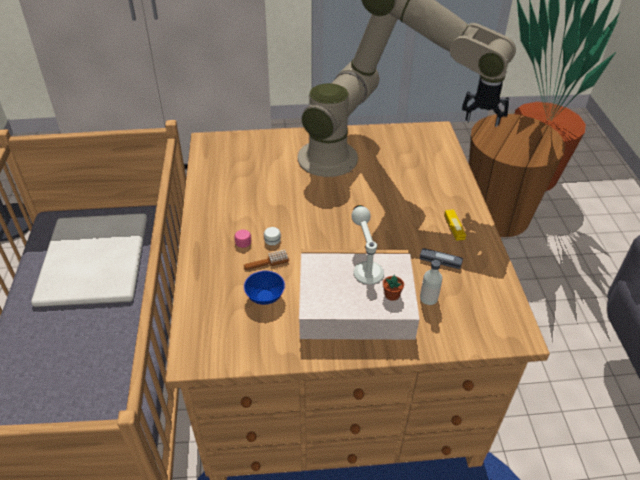

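Grey thermometer case at top (160,244), with a yellow look-alike at (125,306). White pod at (372,298), with a pink look-alike at (411,296). The hairbrush is at (378,255), and I see no nail case. The grey case and the white pod fit the description by colour; I'll confirm in an enlarged crop.

Run:
```python
from h import *
np.set_printoptions(precision=3,suppress=True)
save('top','t1.png',(110,140,440,340),2.4)
im=env.get_image('top')
def rect(t,near,z):
    for r in env.masks_of('top',t):
        m=r['pixels'];ys,xs=np.nonzero(m)
        if len(xs) and np.hypot(xs.mean()-near[0],ys.mean()-near[1])<20:
            w=world('top',np.c_[xs,ys],z)[:,:2].astype(np.float32)
            c,s,a=cv2.minAreaRect(w*1000);print(t,r['p'],r['box'],np.array(c)/1000,s,a,'median col',np.median(im[m],0));return
rect('thermometer',(160,244),.02);rect('hairbrush',(378,255),.012);rect('pacifier_pod',(372,298),.036);rect('bowl',(383,198),.05);rect('lotion',(183,180),.1)
rect('monitor_lens',(259,246),.192)
print(world('top',[(203,228),(336,236),(345,129),(210,121)],.088))
```

```text
thermometer 0.65 [133.2, 232.7, 187.7, 259.5] [0.559 0.294] (127.9815673828125, 37.95442199707031) 65.20377349853516 median col [105. 106. 110.]
hairbrush 0.97 [350.7, 246.1, 406.5, 269.9] [ 0.525 -0.242] (36.878997802734375, 137.93751525878906) 13.08897590637207 median col [146. 111.  90.]
pacifier_pod 0.93 [358.9, 288.0, 385.3, 308.5] [ 0.423 -0.218] (50.55220031738281, 50.31491470336914) 88.62675476074219 median col [213. 214. 207.]
bowl 0.64 [354.6, 174.0, 407.0, 223.3] [ 0.66 -0.25] (117.84044647216797, 118.17750549316406) 25.7861385345459 median col [ 39.  70. 128.]
lotion 0.61 [166.5, 169.3, 199.6, 196.5] [0.699 0.218] (73.20370483398438, 52.527557373046875) 44.26955795288086 median col [143.5 141.5 133.5]
monitor_lens 0.96 [244.7, 178.7, 269.2, 264.0] [0.6   0.038] (54.1150016784668, 174.56956481933594) 89.39750671386719 median col [192. 194. 186.]
[[ 0.592  0.175  0.088]
 [ 0.569 -0.136  0.088]
 [ 0.822 -0.162  0.088]
 [ 0.846  0.158  0.088]]
```

View pics/t1.png

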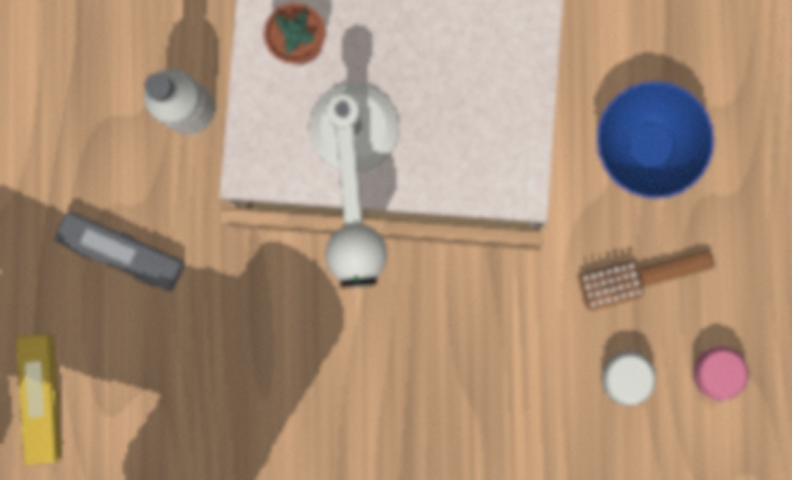

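The crop confirms them: grey case at crop (118,250), white pod at (629,378), brush at (645,278). The other candidates are yellow and pink. I'll move the monitor first, pushing its bar with closed fingers.

```bash
python3 -c "
from h import *
from scipy.spatial.transform import Rotation as R
s=env.sense();print(s['tool_pos'],R.from_quat(s['ee_rot']).as_matrix().round(3))"
python3 -m jog '[{"dp":[0.6,-0.8,0],"twist":0,"claw":0},{"dp":[0.6,-0.8,0],"twist":0,"claw":0},{"dp":[0.6,-0.8,0],"twist":0,"claw":0},{"dp":[0.6,-0.8,0],"twist":0,"claw":0},{"dp":[0.6,-0.8,0],"twist":0,"claw":0},{"dp":[0.6,-0.8,0],"twist":0,"claw":0},{"dp":[0.6,-0.8,0],"twist":0,"claw":0},{"dp":[0.6,-0.8,0],"twist":0,"claw":0}]'
```

```text
[0.17696932 0.49429263 0.22649556] [[-0.941  0.337 -0.   ]
 [ 0.337  0.941  0.   ]
 [ 0.     0.    -1.   ]]
clock: 2.5
tool_pos: [0.3264, 0.295, 0.2265]
ee_rot: [0.171, 0.985, 0.0, -0.0]
force: [-1.3, 1.1, -0.6]
opening: 0.0
gripper_force: 0.0
```

```bash
python3 -m jog '[{"dp":[1,-0.74,0],"twist":0.08,"claw":0},{"dp":[1,-0.74,0],"twist":0.08,"claw":0},{"dp":[1,-0.74,0],"twist":0.08,"claw":0},{"dp":[1,-0.74,0],"twist":0.08,"claw":0},{"dp":[1,-0.74,0],"twist":0.08,"claw":0},{"dp":[1,-0.74,0],"twist":0.08,"claw":0},{"dp":[1,-0.74,0],"twist":0.08,"claw":0},{"dp":[1,-0.74,0],"twist":0.08,"claw":0}]'
python3 -m jog '[{"dp":[0.06,0,-0.12],"twist":0,"claw":0},{"dp":[0.06,0,-0.12],"twist":0,"claw":0},{"dp":[0.06,0,-0.12],"twist":0,"claw":0},{"dp":[0.06,-0.07,-0.12],"twist":0,"claw":0},{"dp":[0.06,-0.14,-0.12],"twist":0,"claw":0},{"dp":[0.06,-0.21,-0.12],"twist":0,"claw":0},{"dp":[0.06,-0.28,-0.12],"twist":0,"claw":0},{"dp":[0.06,-0.35,-0.12],"twist":0,"claw":0}]'
```

```text
clock: 3.3
tool_pos: [0.5779, 0.1094, 0.2254]
ee_rot: [0.046, 0.999, -0.0, -0.001]
force: [0.4, -0.3, 0.1]
opening: -0.004
gripper_force: 0.0
clock: 4.1
tool_pos: [0.5919, 0.0198, 0.1967]
ee_rot: [0.047, 0.999, -0.0, 0.0]
force: [-0.5, 0.1, 0.2]
opening: -0.001
gripper_force: 0.0
```

```bash
python3 -m jog '[{"dp":[0.01,-0.04,0],"twist":0,"claw":0},{"dp":[0.03,-0.08,0],"twist":0,"claw":0},{"dp":[0.05,-0.11,0],"twist":0,"claw":0},{"dp":[0.08,-0.14,0],"twist":0,"claw":0},{"dp":[0.11,-0.17,0],"twist":0,"claw":0},{"dp":[0.15,-0.2,0],"twist":0,"claw":0},{"dp":[0.15,-0.2,0],"twist":0,"claw":0}]'
python3 - <<'E'
from h import *
save('top','t2.png',(110,140,440,340),2.4)
E
```

```text
clock: 4.8
tool_pos: [0.6304, -0.029, 0.196]
ee_rot: [0.046, 0.999, -0.0, -0.0]
force: [-1.0, 0.3, -0.5]
opening: 0.001
gripper_force: 0.0
```

View pics/t2.png

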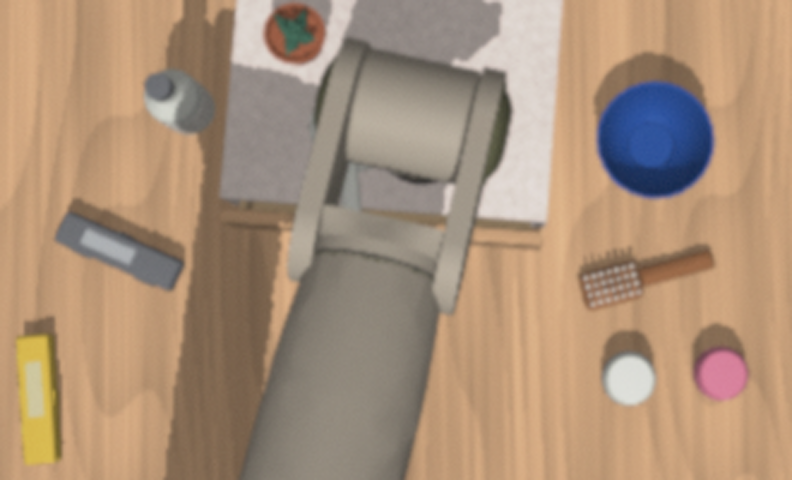

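The top view is blocked by the arm, so I'm checking the side camera.

Run:
```python
from h import *
save('scene','s1.png',(270,130,470,290),4)
```

```text
(no output)
```

View pics/s1.png

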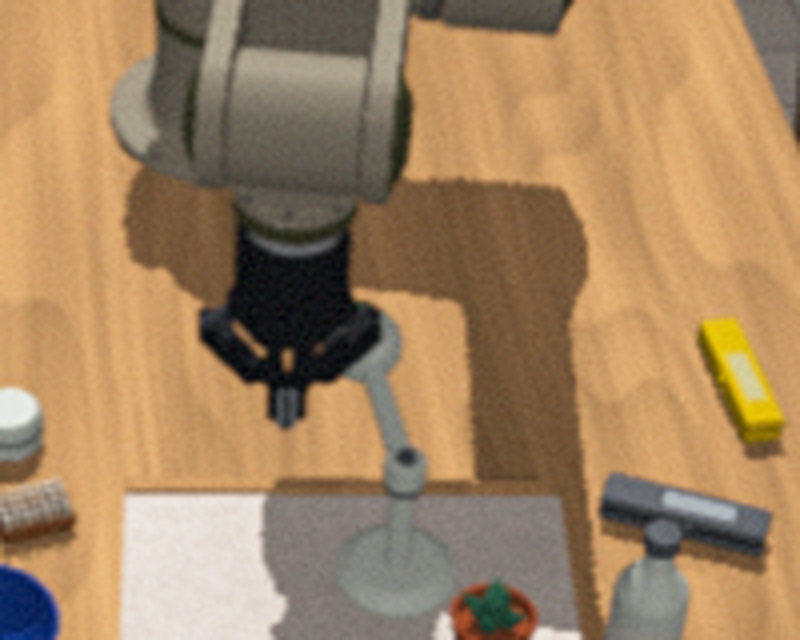

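Run:
```python
from h import *
np.set_printoptions(precision=3,suppress=True)
print(pix('scene',[(.630,-.029,.174),(.676,.046,.206),(.676,.046,.192),(.545,.036,.192),(.574,.04,.192)]))
```

```text
[[340.134 242.238]
 [369.928 243.938]
 [369.594 247.611]
 [359.34  215.949]
 [362.139 222.632]]
```

The closed fingers passed over the bar without touching it: the tips sit about 25 mm higher than I assumed. I'll go back and sweep again, lower.

```bash
python3 -m jog '[{"dp":[0,0,0.28],"twist":0,"claw":0},{"dp":[0,0,0.28],"twist":0,"claw":0},{"dp":[-0.16,0.54,0.28],"twist":0,"claw":0},{"dp":[-0.16,0.54,0.28],"twist":0,"claw":0},{"dp":[-0.16,0.54,0.28],"twist":0,"claw":0},{"dp":[-0.16,0.54,0.28],"twist":0,"claw":0},{"dp":[-0.16,0.54,-0.1],"twist":0,"claw":0},{"dp":[-0.16,0.54,-0.1],"twist":0,"claw":0}]'
python3 -m jog '[{"dp":[0,-0.05,0],"twist":0,"claw":0},{"dp":[0,-0.1,0],"twist":0,"claw":0},{"dp":[0,-0.15,0],"twist":0,"claw":0},{"dp":[0,-0.2,0],"twist":0,"claw":0},{"dp":[0,-0.24,0],"twist":0,"claw":0},{"dp":[0,-0.28,0],"twist":0,"claw":0},{"dp":[0,-0.28,0],"twist":0,"claw":0}]'
```

```text
clock: 5.7
tool_pos: [0.5893, 0.1071, 0.1708]
ee_rot: [0.046, 0.999, -0.0, 0.001]
force: [1.2, -0.2, -1.4]
opening: 0.001
gripper_force: 0.0
clock: 6.4
tool_pos: [0.5895, 0.0353, 0.1717]
ee_rot: [0.047, 0.999, -0.0, 0.0]
force: [0.5, 0.1, -0.1]
opening: -0.0
gripper_force: 0.0
```

Run:
```python
from h import *
save('scene','s2.png',(270,130,470,290),4)
print(pix('scene',[(.5895,.0353,.1497)]))
```

```text
[[360.45668457 237.22407025]]
```

View pics/s2.png

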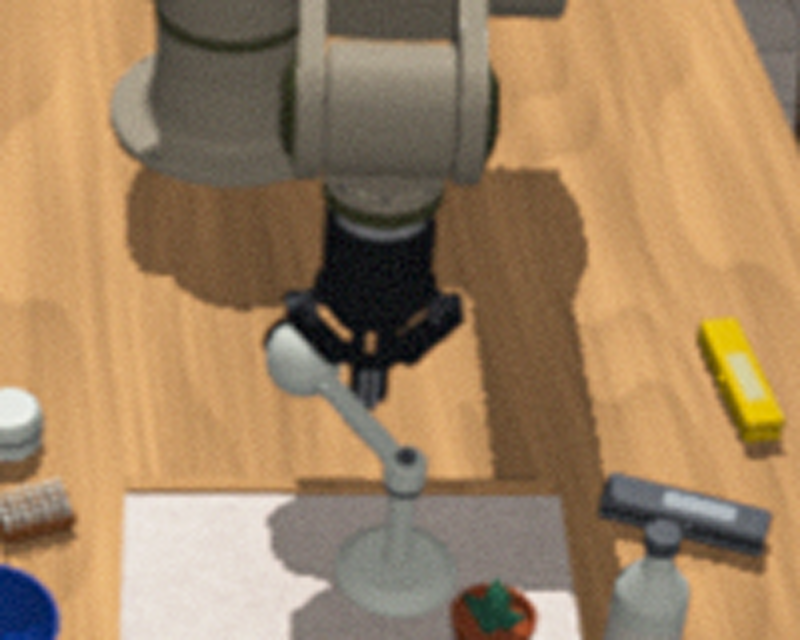

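The arm is following now: the head has moved to crop (300,358). Continuing the sweep.

```bash
python3 -m jog '[{"dp":[0,-0.05,0],"twist":0,"claw":0},{"dp":[0.03,-0.1,0],"twist":0,"claw":0},{"dp":[0.06,-0.15,0],"twist":0,"claw":0},{"dp":[0.09,-0.19,0],"twist":0,"claw":0},{"dp":[0.12,-0.22,0],"twist":0,"claw":0},{"dp":[0.15,-0.25,0],"twist":0,"claw":0},{"dp":[0.15,-0.25,0],"twist":0,"claw":0}]'
python3 -m jog '[{"dp":[-0.2,0.2,0.05],"twist":0,"claw":0},{"dp":[-0.4,0.2,0.2],"twist":0,"claw":0},{"dp":[-0.6,0.2,0.2],"twist":0,"claw":0},{"dp":[-0.8,0.2,0.2],"twist":0,"claw":0},{"dp":[-0.8,0.2,0.2],"twist":0,"claw":0},{"dp":[-0.8,0.2,0.2],"twist":0,"claw":0}]'
python3 - <<'E'
from h import *
save('top','t3.png',(110,140,440,340),2.4)
print([ (r['p'],world('top',r['xy'],.192)) for t in('monitor_hinge','monitor_lens') for r in env.place_of('top',t)[:2]])
E
```

```text
clock: 7.15
tool_pos: [0.6278, -0.0271, 0.1712]
ee_rot: [0.047, 0.999, -0.0, 0.0]
force: [-0.7, -0.3, -0.5]
opening: 0.002
gripper_force: 0.0
clock: 7.75
tool_pos: [0.4251, 0.0245, 0.2225]
ee_rot: [0.046, 0.999, -0.001, 0.001]
force: [-0.2, -0.4, -0.2]
opening: -0.001
gripper_force: 0.0
[(0.72, array([[0.66773223, 0.04450241, 0.192     ]])), (0.42, array([[0.56188177, 0.01012424, 0.192     ]])), (0.73, array([[ 0.62971251, -0.10159914,  0.192     ]]))]
```

View pics/t3.png

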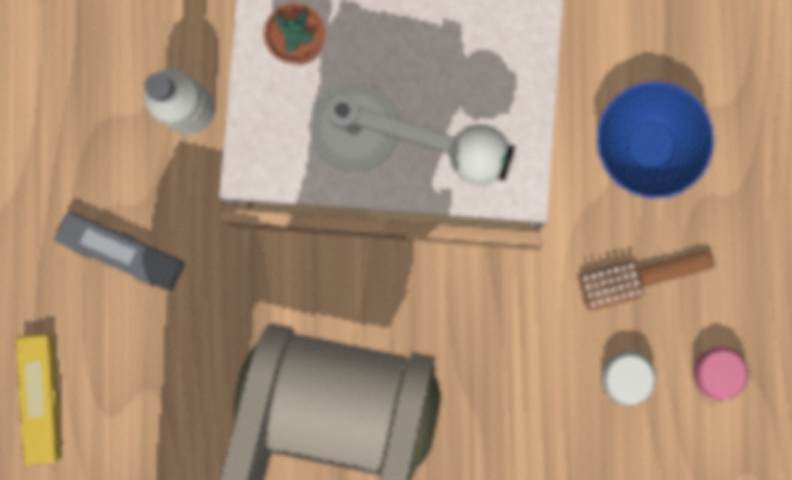

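Monitor done: the arm's line of sight runs at about 72°, and the cot's middle is at about 71°. Now press the drawer.

```bash
python3 -m jog '[{"dp":[0.3,0,-0.5],"twist":0,"claw":0},{"dp":[0.3,0,-0.69],"twist":0,"claw":0},{"dp":[0.3,0,-0.69],"twist":0,"claw":0},{"dp":[0.3,0,-0.69],"twist":0,"claw":0},{"dp":[0.3,0,-0.69],"twist":0,"claw":0},{"dp":[0.3,0,-0.69],"twist":0,"claw":0},{"dp":[0.36,0,-0.69],"twist":0,"claw":0},{"dp":[0.42,0,-0.69],"twist":0,"claw":0}]'
python3 -m jog '[{"dp":[0.02,0,0],"twist":0,"claw":0},{"dp":[0.04,0,0],"twist":0,"claw":0},{"dp":[0.06,0,0],"twist":0,"claw":0},{"dp":[0.06,0,0],"twist":0,"claw":0},{"dp":[0.06,0,0],"twist":0,"claw":0}]'
```

```text
clock: 8.7
tool_pos: [0.5334, 0.0241, 0.0517]
ee_rot: [0.046, 0.999, -0.0, 0.002]
force: [0.0, -0.7, -0.4]
opening: 0.0
gripper_force: 0.0
clock: 9.2
tool_pos: [0.5467, 0.0243, 0.0491]
ee_rot: [0.046, 0.999, 0.0, -0.0]
force: [-0.0, 0.2, -0.0]
opening: -0.002
gripper_force: 0.0
```

```bash
python3 -m jog '[{"dp":[0.01,0,0],"twist":0,"claw":0},{"dp":[0.02,0,0],"twist":0,"claw":0},{"dp":[0.03,0,0],"twist":0,"claw":0},{"dp":[0.04,0,0],"twist":0,"claw":0},{"dp":[0.04,0,0],"twist":0,"claw":0}]'
python3 -m jog '[{"dp":[0.005,0,0],"twist":0,"claw":0},{"dp":[0.01,0,0],"twist":0,"claw":0},{"dp":[0.015,0,0],"twist":0,"claw":0},{"dp":[0.02,0,0],"twist":0,"claw":0},{"dp":[0.02,0,0],"twist":0,"claw":0}]'
```

```text
clock: 9.7
tool_pos: [0.5573, 0.0243, 0.0489]
ee_rot: [0.046, 0.999, -0.0, 0.0]
force: [0.2, -0.2, -0.3]
opening: 0.002
gripper_force: 0.0
clock: 10.2
tool_pos: [0.5613, 0.0241, 0.0489]
ee_rot: [0.046, 0.999, -0.0, -0.001]
force: [-5.4, -1.5, 3.8]
opening: 0.001
gripper_force: 2.5
```

```bash
python3 -m jog '[{"dp":[0.008,0,0],"twist":0,"claw":0},{"dp":[0.016,0,0],"twist":0,"claw":0},{"dp":[0.016,0,0],"twist":0,"claw":0}]'
python3 -m jog '[{"dp":[0.006,0,0],"twist":0,"claw":0},{"dp":[0.012,0,0],"twist":0,"claw":0},{"dp":[0.012,0,0],"twist":0,"claw":0}]'
```

```text
clock: 10.5
tool_pos: [0.5652, 0.024, 0.0488]
ee_rot: [0.046, 0.999, -0.0, -0.001]
force: [-5.3, -2.3, 2.5]
opening: 0.002
gripper_force: 2.5
clock: 10.8
tool_pos: [0.5679, 0.0239, 0.0487]
ee_rot: [0.046, 0.999, -0.0, -0.002]
force: [-6.5, -3.0, 2.5]
opening: -0.001
gripper_force: 3.0
```

```bash
python3 -m jog '[{"dp":[0.006,0,0],"twist":0,"claw":0},{"dp":[0.012,0,0],"twist":0,"claw":0},{"dp":[0.012,0,0],"twist":0,"claw":0}]'
```

```text
clock: 11.1
tool_pos: [0.5679, 0.024, 0.0487]
ee_rot: [0.046, 0.999, -0.0, -0.006]
force: [-24.8, -4.4, 14.9]
opening: -0.005
gripper_force: 12.3
```

Hard stop reached, so I'm letting go, then rising and turning for the edge pinch.

```bash
python3 -m jog '[{"dp":[-0.1,0,0],"twist":0,"claw":0},{"dp":[-0.3,0,0],"twist":0,"claw":0},{"dp":[-0.45,0,0.1],"twist":0,"claw":0},{"dp":[-0.5,0,0.3],"twist":0,"claw":0},{"dp":[-0.5,0,0.45],"twist":0,"claw":0},{"dp":[-0.5,0,0.45],"twist":0,"claw":0},{"dp":[-0.5,0,0.45],"twist":0,"claw":0}]'
python3 -m jog '[{"dp":[0,0,0],"twist":-0.5,"claw":60},{"dp":[0,0,0],"twist":-0.5,"claw":60},{"dp":[0,0,0],"twist":-0.5,"claw":60},{"dp":[0,0,0],"twist":-0.5,"claw":60},{"dp":[0,0,0],"twist":-0.5,"claw":60},{"dp":[0,0,0],"twist":-0.5,"claw":60},{"dp":[0,0,0],"twist":-0.5,"claw":60},{"dp":[0,0,0],"twist":-0.5,"claw":60}]'
python3 -m jog '[{"dp":[0,0,0],"twist":-0.12,"claw":60},{"dp":[0,0,0],"twist":-0.12,"claw":60},{"dp":[0,0,0],"twist":-0.12,"claw":60}]'
python3 - <<'E'
from h import *
save('top','t4.png',(110,140,440,340),2.4)
for n in('top','scene'):
  for r in env.place_of(n,'drawer_edge'): print(n,r['p'],r['xy'],world(n,r['xy'],.083))
E
```

```text
clock: 11.8
tool_pos: [0.4472, 0.0242, 0.162]
ee_rot: [0.046, 0.999, -0.0, 0.001]
force: [-1.0, 0.0, -0.9]
opening: -0.001
gripper_force: 0.0
clock: 12.6
tool_pos: [0.4464, 0.0244, 0.1599]
ee_rot: [0.605, 0.796, -0.001, -0.001]
force: [0.5, 0.0, -0.4]
opening: 0.601
gripper_force: 0.0
clock: 12.9
tool_pos: [0.4464, 0.0244, 0.1599]
ee_rot: [0.743, 0.669, -0.001, -0.001]
force: [-0.4, -0.5, -0.3]
opening: 0.6
gripper_force: 0.0
top 0.88 [266.8, 253.4] [[0.53076083 0.02701723 0.083     ]]
top 0.62 [323.4, 208.2] [[ 0.63510729 -0.1073161   0.083     ]]
scene 0.65 [356.2, 251.5] [[0.5801814  0.02754664 0.083     ]]
```

View pics/t4.png

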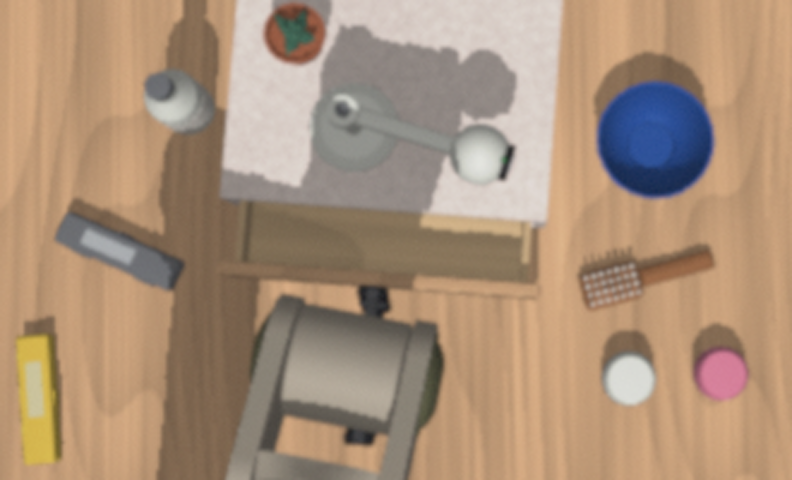

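The drawer sprang out: edge at crop (378,280), about (0.531,0.027). Pinch and draw.

```bash
python3 -m jog '[{"dp":[0.34,0.01,0],"twist":0,"claw":50},{"dp":[0.34,0.01,0],"twist":0,"claw":50},{"dp":[0.34,0.01,0],"twist":0,"claw":50},{"dp":[0.34,0.01,-0.2],"twist":0,"claw":50},{"dp":[0.34,0.01,-0.36],"twist":0,"claw":50},{"dp":[0.34,0.01,-0.36],"twist":0,"claw":50}]'
python3 -m jog '[{"dp":[0,0,0],"twist":0,"claw":0},{"dp":[0,0,0],"twist":0,"claw":0},{"dp":[0,0,0],"twist":0,"claw":0},{"dp":[0,0,0],"twist":0,"claw":0},{"dp":[0,0,0],"twist":0,"claw":0},{"dp":[0,0,0],"twist":0,"claw":0},{"dp":[0,0,0],"twist":0,"claw":0}]'
```

```text
clock: 13.65
tool_pos: [0.5283, 0.0273, 0.0667]
ee_rot: [0.741, 0.672, -0.003, -0.004]
force: [-0.4, -0.7, -0.1]
opening: 0.502
gripper_force: 0.0
clock: 14.35
tool_pos: [0.5328, 0.0267, 0.0736]
ee_rot: [0.741, 0.672, 0.001, 0.001]
force: [-2.7, 0.6, 8.0]
opening: 0.132
gripper_force: 59.1
```

```bash
python3 -m jog '[{"dp":[-0.05,0.004,0],"twist":0,"claw":0},{"dp":[-0.11,0.009,0],"twist":0,"claw":0},{"dp":[-0.17,0.013,0],"twist":0,"claw":0},{"dp":[-0.23,0.018,0],"twist":0,"claw":0},{"dp":[-0.29,0.023,0],"twist":0,"claw":0},{"dp":[-0.35,0.027,0],"twist":0,"claw":0},{"dp":[-0.4,0.031,0],"twist":0,"claw":0},{"dp":[-0.4,0.031,0],"twist":0,"claw":0}]'
python3 -m jog '[{"dp":[-0.02,0,0],"twist":0,"claw":0},{"dp":[-0.03,0.002,0],"twist":0,"claw":0},{"dp":[-0.03,0.002,0],"twist":0,"claw":0}]'
python3 -m jog '[{"dp":[0,0,0],"twist":0,"claw":50},{"dp":[0,0,0],"twist":0,"claw":50},{"dp":[0,0,0],"twist":0,"claw":50},{"dp":[0,0,0.3],"twist":0,"claw":50},{"dp":[0,0,0.6],"twist":0,"claw":50},{"dp":[0,0,0.6],"twist":0,"claw":50},{"dp":[0,0,0.6],"twist":0,"claw":50}]'
python3 - <<'E'
from h import *
for n in('top','scene'):
  for r in env.place_of(n,'drawer_edge'): print(n,r['p'],r['xy'],world(n,r['xy'],.083))
E
```

```text
clock: 15.15
tool_pos: [0.4323, 0.0357, 0.0736]
ee_rot: [0.741, 0.671, 0.002, 0.001]
force: [-0.5, 9.9, 8.0]
opening: 0.135
gripper_force: 60.4
clock: 15.45
tool_pos: [0.4258, 0.0363, 0.0736]
ee_rot: [0.741, 0.671, 0.003, 0.001]
force: [-0.1, 12.5, 10.6]
opening: 0.134
gripper_force: 60.6
clock: 16.15
tool_pos: [0.4269, 0.0345, 0.2275]
ee_rot: [0.741, 0.671, 0.003, 0.005]
force: [-0.1, -0.3, -0.8]
opening: 0.501
gripper_force: 0.0
top 0.88 [266.8, 253.4] [[0.53076083 0.02701723 0.083     ]]
top 0.62 [323.4, 208.2] [[ 0.63510729 -0.1073161   0.083     ]]
scene 0.65 [356.2, 251.5] [[0.5801814  0.02754664 0.083     ]]
```

```bash
cat >> h.py <<'E'
def rect(n,t,near,z):
    for r in env.masks_of(n,t):
        m=r['pixels'];ys,xs=np.nonzero(m)
        if len(xs)<20: continue
        w=world(n,np.c_[xs,ys],z)[:,:2].astype(np.float32)
        if np.hypot(*(w.mean(0)-near))<.07:
            c,s,a=cv2.minAreaRect(w*1000);print(n,t,round(r['p'],2),np.round(np.array(c)/1000,4),np.round(s),round(a,1));return
    print(n,t,'none')
E
python3 - <<'E'
from h import *
for n in('top','scene'):
  env.get_image(n)
  rect(n,'thermometer',(.559,.294),.018);rect(n,'hairbrush',(.525,-.242),.012);rect(n,'pacifier_pod',(.423,-.218),.03)
for r in env.place_of('top','drawer_edge'): print(r['p'],r['xy'],world('top',r['xy'],.083))
E
```

```text
top thermometer 0.63 [0.5591 0.2953] [132.  36.] 67.3
top hairbrush 0.94 [ 0.5252 -0.2417] [ 39. 137.] 13.1
top pacifier_pod none
scene thermometer 0.96 [0.5657 0.2954] [133.  57.] 65.2
scene hairbrush 0.89 [ 0.525  -0.2428] [ 53. 135.] 11.2
scene pacifier_pod 0.62 [ 0.4338 -0.222 ] [51. 79.] 87.5
0.77 [263.8, 299.5] [[0.4235083 0.0350695 0.083    ]]
```

```bash
python3 -m jog '[{"dp":[0.2,0.7,0],"twist":-0.1,"claw":75},{"dp":[0.2,0.7,0],"twist":-0.1,"claw":75},{"dp":[0.2,0.7,0],"twist":-0.1,"claw":75},{"dp":[0.2,0.7,0],"twist":-0.1,"claw":75},{"dp":[0.53,1,0],"twist":-0.1,"claw":75},{"dp":[0.53,1,0],"twist":-0.1,"claw":75},{"dp":[0.53,1,-0.4],"twist":-0.1,"claw":75},{"dp":[0.53,1,-0.4],"twist":-0.1,"claw":75}]'
python3 -m jog '[{"dp":[0,0.04,-0.2],"twist":0,"claw":75},{"dp":[0,0.04,-0.34],"twist":0,"claw":75},{"dp":[0,0.04,-0.37],"twist":0,"claw":75},{"dp":[0,0.04,-0.39],"twist":0,"claw":75},{"dp":[0,0.04,-0.39],"twist":0,"claw":75}]'
```

```text
clock: 17.5
tool_pos: [0.5582, 0.2862, 0.121]
ee_rot: [0.837, 0.548, 0.001, 0.0]
force: [0.7, -0.0, -0.0]
opening: 0.75
gripper_force: 0.0
clock: 18.0
tool_pos: [0.5578, 0.2951, 0.0261]
ee_rot: [0.837, 0.547, 0.001, 0.0]
force: [0.2, -0.3, 0.0]
opening: 0.748
gripper_force: 0.0
```

```bash
python3 -m jog '[{"dp":[0.005,0,-0.015],"twist":0,"claw":75},{"dp":[0.005,0,-0.015],"twist":0,"claw":0},{"dp":[0.005,0,-0.015],"twist":0,"claw":0},{"dp":[0.005,0,-0.015],"twist":0,"claw":0},{"dp":[0.005,0,-0.015],"twist":0,"claw":0},{"dp":[0.005,0,-0.015],"twist":0,"claw":0},{"dp":[0.005,0,-0.015],"twist":0,"claw":0},{"dp":[0.005,0,-0.015],"twist":0,"claw":0}]'
python3 -m jog '[{"dp":[0,0,0.1],"twist":0,"claw":0},{"dp":[0,0,0.3],"twist":0,"claw":0},{"dp":[0,0,0.45],"twist":0,"claw":0},{"dp":[0,0,0.45],"twist":0,"claw":0},{"dp":[0,0,0.45],"twist":0,"claw":0}]'
```

```text
clock: 18.8
tool_pos: [0.5582, 0.295, 0.0209]
ee_rot: [0.837, 0.547, 0.0, 0.0]
force: [-0.3, -0.7, -0.4]
opening: -0.001
gripper_force: 0.0
clock: 19.3
tool_pos: [0.5582, 0.295, 0.1338]
ee_rot: [0.837, 0.547, 0.0, 0.0]
force: [0.4, -0.4, -0.4]
opening: 0.002
gripper_force: 0.0
```

Run:
```python
from h import *
save('scene','s3.png',(350,130,510,250),5)
rect('scene','thermometer',(.559,.294),.018);env.get_image('top');rect('top','thermometer',(.559,.294),.018)
print(pix('scene',[(.5582,.295,.1338),(.5582,.295,.1118)]))
```

```text
scene thermometer 0.74 [0.5659 0.2963] [133.  55.] 65.5
top thermometer 0.58 [0.5518 0.2789] [97. 38.] 63.3
[[445.35038729 228.81200913]
 [444.24858817 234.20028684]]
```

View pics/s3.png

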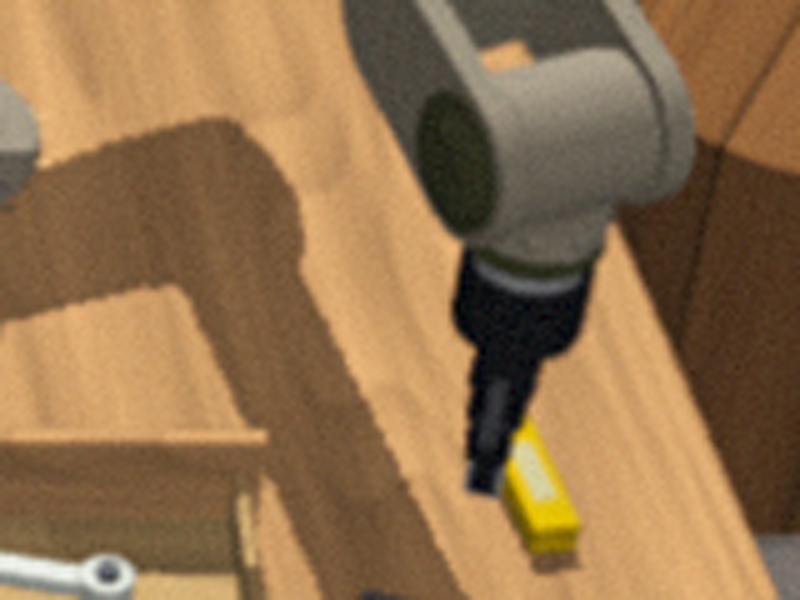

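The tip shows at full-image (447,228), exactly where the TCP projects. So the fingertips sit about 22 mm higher than the spec says, and the fingers closed above the case. The case hasn't moved. I'll retry 20 mm lower.

```bash
python3 -m jog '[{"dp":[0.005,0,0],"twist":0,"claw":75},{"dp":[0.005,0,0],"twist":0,"claw":75},{"dp":[0.005,0,0],"twist":0,"claw":75},{"dp":[0.005,0,-0.2],"twist":0,"claw":75},{"dp":[0.005,0,-0.36],"twist":0,"claw":75},{"dp":[0.005,0,-0.44],"twist":0,"claw":75},{"dp":[0.005,0,-0.5],"twist":0,"claw":75},{"dp":[0.005,0,-0.5],"twist":0,"claw":75}]'
python3 -m jog '[{"dp":[0,0,-0.008],"twist":0,"claw":75},{"dp":[0,0,-0.016],"twist":0,"claw":75},{"dp":[0,0,-0.016],"twist":0,"claw":75}]'
```

```text
clock: 20.3
tool_pos: [0.5586, 0.2947, 0.0068]
ee_rot: [0.837, 0.547, -0.001, -0.0]
force: [-0.1, 0.3, 0.3]
opening: 0.752
gripper_force: 0.0
clock: 20.6
tool_pos: [0.5598, 0.2951, 0.0052]
ee_rot: [0.837, 0.547, 0.001, 0.0]
force: [0.6, 0.5, 0.1]
opening: 0.752
gripper_force: 0.0
```

```bash
python3 -m jog '[{"dp":[0,0,0],"twist":0,"claw":0},{"dp":[0,0,0],"twist":0,"claw":0},{"dp":[0,0,0],"twist":0,"claw":0},{"dp":[0,0,0],"twist":0,"claw":0},{"dp":[0,0,0],"twist":0,"claw":0},{"dp":[0,0,0],"twist":0,"claw":0},{"dp":[0,0,0],"twist":0,"claw":0}]'
python3 -m jog '[{"dp":[0,0,0.1],"twist":0,"claw":0},{"dp":[0,0,0.3],"twist":0,"claw":0},{"dp":[0,0,0.5],"twist":0,"claw":0},{"dp":[0,0,0.65],"twist":0,"claw":0},{"dp":[0,0,0.65],"twist":0,"claw":0}]'
```

```text
clock: 21.3
tool_pos: [0.5598, 0.2951, 0.0051]
ee_rot: [0.837, 0.547, 0.001, 0.0]
force: [-1.0, 0.4, 5.1]
opening: 0.38
gripper_force: 60.9
clock: 21.8
tool_pos: [0.5613, 0.2957, 0.1727]
ee_rot: [0.837, 0.547, 0.005, 0.001]
force: [-0.4, 0.2, -0.6]
opening: 0.38
gripper_force: 60.2
```

```bash
python3 -m jog '[{"dp":[-0.06,-0.2,0],"twist":0.105,"claw":0},{"dp":[-0.06,-0.4,0],"twist":0.105,"claw":0},{"dp":[-0.06,-0.6,0],"twist":0.105,"claw":0},{"dp":[-0.06,-0.75,0],"twist":0.105,"claw":0},{"dp":[-0.06,-0.87,0],"twist":0.105,"claw":0},{"dp":[-0.06,-0.87,0],"twist":0.105,"claw":0},{"dp":[-0.06,-0.87,-0.2],"twist":0.105,"claw":0},{"dp":[-0.06,-0.87,-0.2],"twist":0.105,"claw":0}]'
python3 -m jog '[{"dp":[0,0,-0.15],"twist":0,"claw":0},{"dp":[0,0,-0.25],"twist":0,"claw":0},{"dp":[0,0,-0.33],"twist":0,"claw":0},{"dp":[0,0,-0.38],"twist":0,"claw":0},{"dp":[0,0,-0.38],"twist":0,"claw":0}]'
```

```text
clock: 22.6
tool_pos: [0.541, 0.0782, 0.1115]
ee_rot: [0.736, 0.677, -0.004, -0.004]
force: [-0.8, -0.3, -1.2]
opening: 0.38
gripper_force: 60.1
clock: 23.1
tool_pos: [0.5453, 0.0781, 0.0226]
ee_rot: [0.736, 0.677, 0.0, 0.0]
force: [-0.0, -0.2, -1.1]
opening: 0.388
gripper_force: 38.5
```

```bash
python3 -m jog '[{"dp":[0,0,0],"twist":0,"claw":52},{"dp":[0,0,0],"twist":0,"claw":52},{"dp":[0,0,0],"twist":0,"claw":52},{"dp":[0,0,0.2],"twist":0,"claw":52},{"dp":[-0.1,-0.2,0.5],"twist":0,"claw":52},{"dp":[-0.1,-0.5,0.6],"twist":0.1,"claw":52},{"dp":[-0.1,-0.7,0.6],"twist":0.1,"claw":52},{"dp":[-0.1,-0.9,0.6],"twist":0.1,"claw":52}]'
python3 - <<'E'
from h import *
for n in('top','scene'):
  env.get_image(n)
  rect(n,'hairbrush',(.525,-.242),.012);rect(n,'pacifier_pod',(.423,-.218),.03);rect(n,'thermometer',(.545,.078),.03)
E
```

```text
clock: 23.9
tool_pos: [0.5222, -0.0827, 0.1625]
ee_rot: [0.618, 0.786, 0.001, 0.002]
force: [0.9, -0.8, -0.8]
opening: 0.521
gripper_force: 0.0
top hairbrush 0.96 [ 0.4995 -0.2548] [ 40. 139.] 15.0
top pacifier_pod 0.92 [ 0.4223 -0.2195] [53. 50.] 89.1
top thermometer 0.87 [0.5431 0.0805] [131.  38.] 85.7
scene hairbrush 0.55 [ 0.5055 -0.2507] [ 58. 140.] 23.2
scene pacifier_pod 0.81 [ 0.4338 -0.2207] [54. 78.] 85.2
scene thermometer 0.57 [0.5295 0.0831] [130.  17.] 85.2
```

The brush was knocked to about (0.4995,-0.255), so I'm aiming for its new pose.

```bash
python3 -m jog '[{"dp":[-0.08,-0.71,0],"twist":0.01,"claw":52},{"dp":[-0.08,-0.71,0],"twist":0.01,"claw":52},{"dp":[-0.08,-0.71,0],"twist":0.01,"claw":52},{"dp":[-0.08,-0.71,0],"twist":0.01,"claw":52},{"dp":[-0.08,-0.71,0],"twist":0.01,"claw":52},{"dp":[-0.08,-0.71,-0.2],"twist":0.01,"claw":52},{"dp":[-0.08,-0.71,-0.35],"twist":0.01,"claw":52},{"dp":[-0.08,-0.71,-0.35],"twist":0.01,"claw":52}]'
```

```text
clock: 25.1
tool_pos: [0.5001, -0.256, 0.0679]
ee_rot: [0.608, 0.794, 0.0, -0.005]
force: [0.3, 0.5, 0.1]
opening: 0.521
gripper_force: 0.0
```

```bash
python3 -m jog '[{"dp":[0.004,-0.02,-0.12],"twist":0,"claw":52},{"dp":[0.004,-0.02,-0.2],"twist":0,"claw":52},{"dp":[0.004,-0.02,-0.245],"twist":0,"claw":52},{"dp":[0.004,-0.02,-0.245],"twist":0,"claw":52}]'
python3 -m jog '[{"dp":[0,0,0],"twist":0,"claw":0},{"dp":[0,0,0],"twist":0,"claw":0},{"dp":[0,0,0],"twist":0,"claw":0},{"dp":[0,0,0],"twist":0,"claw":0},{"dp":[0,0,0],"twist":0,"claw":0},{"dp":[0,0,0],"twist":0,"claw":0},{"dp":[0,0,0],"twist":0,"claw":0}]'
python3 -m jog '[{"dp":[0,0,0.1],"twist":0,"claw":0},{"dp":[0,0,0.3],"twist":0,"claw":0},{"dp":[0,0,0.5],"twist":0,"claw":0},{"dp":[0,0,0.65],"twist":0,"claw":0},{"dp":[0,0,0.65],"twist":0,"claw":0}]'
```

```text
clock: 25.5
tool_pos: [0.5033, -0.2636, 0.0113]
ee_rot: [0.608, 0.794, 0.0, -0.0]
force: [0.4, -0.8, -0.4]
opening: 0.52
gripper_force: 0.0
clock: 26.2
tool_pos: [0.5029, -0.2643, 0.011]
ee_rot: [0.608, 0.794, 0.0, -0.0]
force: [0.1, -0.3, 0.7]
opening: -0.0
gripper_force: 0.0
clock: 26.7
tool_pos: [0.5046, -0.2656, 0.179]
ee_rot: [0.608, 0.794, -0.0, 0.005]
force: [0.3, -0.4, 0.0]
opening: -0.001
gripper_force: 0.0
```

```bash
python3 - <<'E'
from h import *
env.get_image('scene');rect('scene','hairbrush',(.5,-.25),.012)
env.get_image('top');rect('top','hairbrush',(.5,-.25),.012)
print(env.sense()['tool_pos'])
E
python3 -m jog '[{"dp":[-0.01,0.01,-0.2],"twist":0,"claw":52},{"dp":[-0.01,0.01,-0.4],"twist":0,"claw":52},{"dp":[-0.01,0.01,-0.5],"twist":0,"claw":52},{"dp":[-0.01,0.01,-0.6],"twist":0,"claw":52},{"dp":[-0.01,0.01,-0.66],"twist":0,"claw":52},{"dp":[-0.01,0.01,-0.68],"twist":0,"claw":52},{"dp":[-0.01,0.01,-0.68],"twist":0,"claw":52}]'
```

```text
scene hairbrush 0.7 [ 0.5021 -0.2534] [ 52. 135.] 17.8
top hairbrush 0.53 [ 0.4923 -0.2228] [29. 74.] 1.8
[ 0.50239467 -0.2638934   0.17193357]
clock: 27.6
tool_pos: [0.4998, -0.2614, 0.0024]
ee_rot: [0.608, 0.794, 0.0, -0.001]
force: [0.7, -0.0, -0.1]
opening: 0.522
gripper_force: 0.0
```

```bash
python3 -m jog '[{"dp":[0,0,0],"twist":0,"claw":0},{"dp":[0,0,0],"twist":0,"claw":0},{"dp":[0,0,0],"twist":0,"claw":0},{"dp":[0,0,0],"twist":0,"claw":0},{"dp":[0,0,0],"twist":0,"claw":0},{"dp":[0,0,0],"twist":0,"claw":0},{"dp":[0,0,0],"twist":0,"claw":0}]'
python3 -m jog '[{"dp":[0,0,0.1],"twist":0,"claw":0},{"dp":[0,0,0.3],"twist":0,"claw":0},{"dp":[0,0,0.5],"twist":0,"claw":0},{"dp":[0,0,0.65],"twist":0,"claw":0},{"dp":[0,0,0.65],"twist":0,"claw":0}]'
```

```text
clock: 28.3
tool_pos: [0.5009, -0.2621, 0.0045]
ee_rot: [0.608, 0.794, -0.0, 0.001]
force: [-0.7, 0.6, 6.3]
opening: 0.203
gripper_force: 59.2
clock: 28.8
tool_pos: [0.5022, -0.2631, 0.1716]
ee_rot: [0.608, 0.794, -0.0, 0.005]
force: [-0.8, -0.7, -0.8]
opening: 0.204
gripper_force: 58.8
```

```bash
python3 -m jog '[{"dp":[-0.11,0.2,0],"twist":-0.11,"claw":0},{"dp":[-0.11,0.4,0],"twist":-0.11,"claw":0},{"dp":[-0.11,0.6,0],"twist":-0.11,"claw":0},{"dp":[-0.11,0.8,0],"twist":-0.11,"claw":0},{"dp":[-0.11,1,0],"twist":-0.11,"claw":0},{"dp":[-0.11,1,0],"twist":-0.11,"claw":0},{"dp":[-0.11,1,0],"twist":-0.11,"claw":0}]'
python3 -m jog '[{"dp":[0,0.21,-0.1],"twist":0,"claw":0},{"dp":[0,0.21,-0.2],"twist":0,"claw":0},{"dp":[0,0.21,-0.2],"twist":0,"claw":0},{"dp":[0,0.21,-0.2],"twist":0,"claw":0}]'
```

```text
clock: 29.5
tool_pos: [0.4726, -0.0106, 0.1656]
ee_rot: [0.735, 0.678, -0.0, -0.0]
force: [1.1, -0.2, -0.7]
opening: 0.204
gripper_force: 58.8
clock: 29.9
tool_pos: [0.4732, 0.0393, 0.1163]
ee_rot: [0.736, 0.677, -0.0, -0.0]
force: [0.5, -0.9, -1.0]
opening: 0.208
gripper_force: 58.9
```

```bash
python3 -m jog '[{"dp":[0,0,-0.12],"twist":0,"claw":0},{"dp":[0,0,-0.22],"twist":0,"claw":0},{"dp":[0,0,-0.3],"twist":0,"claw":0},{"dp":[0,0,-0.37],"twist":0,"claw":0},{"dp":[0,0,-0.37],"twist":0,"claw":0},{"dp":[0,0,-0.37],"twist":0,"claw":35},{"dp":[0,0,-0.37],"twist":0,"claw":35},{"dp":[0,0,-0.37],"twist":0,"claw":35}]'
python3 -m jog '[{"dp":[0,0,0.2],"twist":0,"claw":35},{"dp":[0,0,0.4],"twist":0,"claw":35},{"dp":[0,-0.2,0.6],"twist":0,"claw":35},{"dp":[0,-0.4,0.6],"twist":0,"claw":80},{"dp":[0,-0.6,0.6],"twist":0,"claw":80},{"dp":[0,-0.6,0.6],"twist":0,"claw":80}]'
python3 - <<'E'
from h import *
save('top','t5.png',(110,140,440,340),2.4)
rect('top','pacifier_pod',(.423,-.218),.036)
rect('top','hairbrush',(.473,.05),.03)
E
```

```text
clock: 30.7
tool_pos: [0.4744, 0.0401, 0.025]
ee_rot: [0.736, 0.677, 0.001, 0.002]
force: [4.3, -1.9, 4.5]
opening: 0.346
gripper_force: 0.0
clock: 31.3
tool_pos: [0.4726, -0.1128, 0.1745]
ee_rot: [0.737, 0.676, -0.0, 0.001]
force: [-0.0, 0.9, -0.6]
opening: 0.8
gripper_force: 0.0
top pacifier_pod 0.64 [ 0.419  -0.2272] [37. 53.] 63.7
top hairbrush 0.55 [0.4735 0.0458] [136.  39.] 89.1
```

View pics/t5.png

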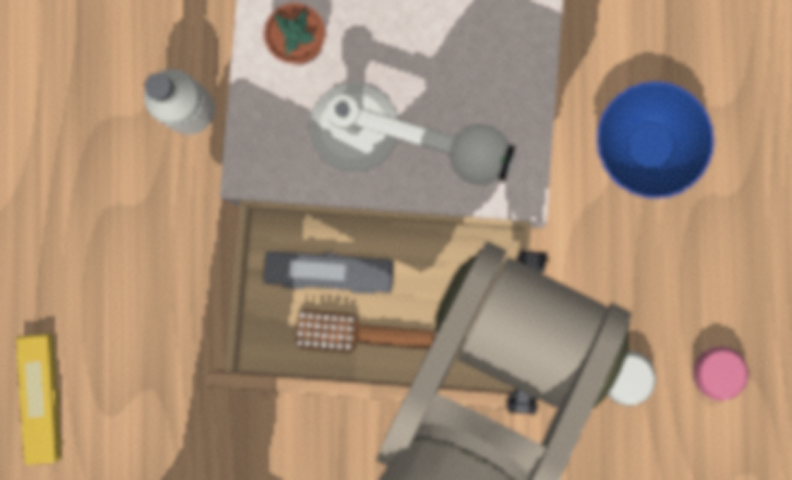

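Thermometer and brush are both in the drawer (crop (328,270) and (360,335)). Now the white pod.

```bash
python3 -m jog '[{"dp":[-0.2,-0.43,0],"twist":0,"claw":92},{"dp":[-0.2,-0.43,0],"twist":0,"claw":92},{"dp":[-0.2,-0.43,0],"twist":0,"claw":92},{"dp":[-0.2,-0.43,0],"twist":0,"claw":92},{"dp":[-0.2,-0.43,-0.2],"twist":0,"claw":92},{"dp":[-0.2,-0.43,-0.4],"twist":0,"claw":92},{"dp":[-0.2,-0.43,-0.4],"twist":0,"claw":92}]'
```

```text
clock: 32.15
tool_pos: [0.4207, -0.2128, 0.069]
ee_rot: [0.735, 0.678, -0.0, -0.006]
force: [0.0, -0.3, 1.4]
opening: 0.92
gripper_force: 0.0
```

Run:
```python
from h import *
env.get_image('scene');rect('scene','pacifier_pod',(.423,-.218),.03);print(env.sense()['tool_pos'])
```

```text
scene pacifier_pod 0.54 [ 0.4385 -0.2208] [55. 69.] 85.2
[ 0.42367189 -0.21577987  0.07455014]
```

Lower by 62 mm, nudge, and close.

```bash
python3 -m jog '[{"dp":[0,-0.015,-0.1],"twist":0,"claw":92},{"dp":[0,-0.015,-0.18],"twist":0,"claw":92},{"dp":[0,-0.015,-0.25],"twist":0,"claw":92},{"dp":[0,-0.015,-0.25],"twist":0,"claw":92},{"dp":[0,-0.015,-0.25],"twist":0,"claw":0},{"dp":[0,-0.015,-0.25],"twist":0,"claw":0},{"dp":[0,-0.015,-0.25],"twist":0,"claw":0},{"dp":[0,-0.015,-0.25],"twist":0,"claw":0}]'
python3 -m jog '[{"dp":[0,0,0],"twist":0,"claw":0},{"dp":[0,0,0],"twist":0,"claw":0},{"dp":[0,0,0.1],"twist":0,"claw":0},{"dp":[0,0,0.3],"twist":0,"claw":0},{"dp":[0,0,0.5],"twist":0,"claw":0},{"dp":[0,0,0.6],"twist":0,"claw":0},{"dp":[0,0,0.6],"twist":0,"claw":0}]'
```

```text
clock: 33.05
tool_pos: [0.4241, -0.2212, 0.0135]
ee_rot: [0.736, 0.677, 0.0, 0.002]
force: [-2.0, 3.1, 12.6]
opening: 0.609
gripper_force: 60.7
clock: 33.75
tool_pos: [0.4245, -0.2216, 0.1659]
ee_rot: [0.736, 0.677, 0.0, 0.005]
force: [0.7, -0.2, -0.7]
opening: 0.611
gripper_force: 63.0
```

```bash
python3 -m jog '[{"dp":[0.15,0.2,0],"twist":0,"claw":0},{"dp":[0.25,0.4,0],"twist":0,"claw":0},{"dp":[0.35,0.55,0],"twist":0,"claw":0},{"dp":[0.406,0.65,0],"twist":0,"claw":0},{"dp":[0.406,0.65,0],"twist":0,"claw":0},{"dp":[0.406,0.65,-0.15],"twist":0,"claw":0},{"dp":[0.406,0.65,-0.25],"twist":0,"claw":0},{"dp":[0.406,0.65,-0.25],"twist":0,"claw":0}]'
```

```text
clock: 34.55
tool_pos: [0.5223, -0.0577, 0.0957]
ee_rot: [0.736, 0.677, -0.002, -0.003]
force: [-0.0, 0.1, -0.2]
opening: 0.604
gripper_force: 63.1
```

```bash
python3 -m jog '[{"dp":[0,0,-0.1],"twist":0,"claw":0},{"dp":[0,0,-0.18],"twist":0,"claw":0},{"dp":[0,0,-0.26],"twist":0,"claw":0},{"dp":[0,0,-0.27],"twist":0,"claw":0},{"dp":[0,0,-0.27],"twist":0,"claw":0},{"dp":[0,0,-0.27],"twist":0,"claw":72},{"dp":[0,0,-0.27],"twist":0,"claw":72},{"dp":[0,0,-0.27],"twist":0,"claw":72}]'
python3 -m jog '[{"dp":[0,0,0.2],"twist":0,"claw":72},{"dp":[0,0,0.4],"twist":0,"claw":72},{"dp":[-0.2,0,0.4],"twist":0,"claw":0},{"dp":[-0.4,0,0.4],"twist":0,"claw":0},{"dp":[-0.6,0,0.4],"twist":0,"claw":0},{"dp":[-0.8,0.3,0.4],"twist":0,"claw":0},{"dp":[-0.8,0.3,0.4],"twist":0,"claw":0},{"dp":[-0.8,0.3,0.4],"twist":0,"claw":0}]'
python3 - <<'E'
from h import *
save('top','t6.png',(110,140,440,340),2.4)
print(env.sense()['tool_pos'])
E
```

```text
clock: 35.35
tool_pos: [0.5248, -0.0582, 0.0318]
ee_rot: [0.736, 0.677, 0.0, 0.001]
force: [0.4, -0.6, -1.4]
opening: 0.721
gripper_force: 0.0
clock: 36.15
tool_pos: [0.3219, 0.0193, 0.1311]
ee_rot: [0.735, 0.678, 0.0, -0.0]
force: [0.2, -0.3, -0.2]
opening: 0.0
gripper_force: 0.0
[0.32372716 0.01790906 0.1314816 ]
```

View pics/t6.png

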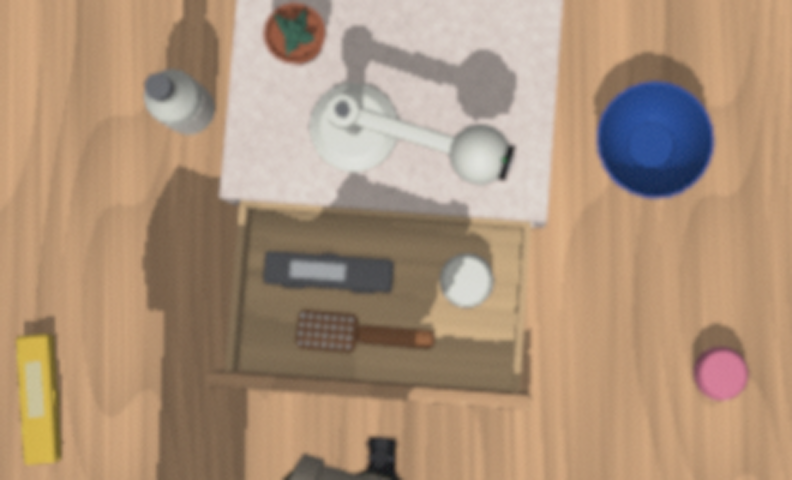

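All three things lie in the drawer (thermometer (328,270), brush (365,333), pod (466,280)). Now push the drawer in gently.

```bash
python3 -m jog '[{"dp":[0.1,0.065,-0.18],"twist":0,"claw":0},{"dp":[0.1,0.065,-0.36],"twist":0,"claw":0},{"dp":[0.1,0.065,-0.36],"twist":0,"claw":0},{"dp":[0.15,0.065,-0.36],"twist":0,"claw":0},{"dp":[0.2,0.065,-0.36],"twist":0,"claw":0},{"dp":[0.23,0.065,-0.36],"twist":0,"claw":0},{"dp":[0.26,0.065,-0.36],"twist":0,"claw":0},{"dp":[0.29,0.062,-0.36],"twist":0,"claw":0}]'
python3 -m jog '[{"dp":[0.04,-0.003,0],"twist":0,"claw":0},{"dp":[0.08,-0.006,0],"twist":0,"claw":0},{"dp":[0.12,-0.01,0],"twist":0,"claw":0},{"dp":[0.16,-0.013,0],"twist":0,"claw":0},{"dp":[0.2,-0.016,0],"twist":0,"claw":0},{"dp":[0.24,-0.02,0],"twist":0,"claw":0},{"dp":[0.28,-0.023,0],"twist":0,"claw":0},{"dp":[0.32,-0.026,0],"twist":0,"claw":0}]'
python3 -m jog '[{"dp":[0.03,-0.003,0],"twist":0,"claw":0},{"dp":[0.06,-0.006,0],"twist":0,"claw":0},{"dp":[0.09,-0.008,0],"twist":0,"claw":0},{"dp":[0.12,-0.01,0],"twist":0,"claw":0},{"dp":[0.15,-0.012,0],"twist":0,"claw":0},{"dp":[0.18,-0.014,0],"twist":0,"claw":0},{"dp":[0.2,-0.016,0],"twist":0,"claw":0},{"dp":[0.2,-0.016,0],"twist":0,"claw":0}]'
```

```text
clock: 37.0
tool_pos: [0.3975, 0.0322, 0.0419]
ee_rot: [0.736, 0.677, 0.0, 0.0]
force: [-3.1, -1.2, 0.5]
opening: -0.001
gripper_force: 1.1
clock: 37.8
tool_pos: [0.4777, 0.0258, 0.0409]
ee_rot: [0.736, 0.677, -0.0, -0.0]
force: [-1.7, -1.7, 0.0]
opening: -0.001
gripper_force: 0.9
clock: 38.6
tool_pos: [0.5274, 0.0218, 0.0409]
ee_rot: [0.736, 0.677, 0.0, 0.0]
force: [-3.1, -1.2, 0.8]
opening: -0.003
gripper_force: 1.2
```

```bash
python3 -m jog '[{"dp":[0.03,-0.002,0],"twist":0,"claw":0},{"dp":[0.05,-0.004,0],"twist":0,"claw":0},{"dp":[0.07,-0.006,0],"twist":0,"claw":0},{"dp":[0.09,-0.008,0],"twist":0,"claw":0},{"dp":[0.1,-0.008,0],"twist":0,"claw":0},{"dp":[0.1,-0.008,0],"twist":0,"claw":0}]'
python3 -m jog '[{"dp":[0.008,0,0],"twist":0,"claw":0},{"dp":[0.016,-0.001,0],"twist":0,"claw":0},{"dp":[0.016,-0.001,0],"twist":0,"claw":0}]'
python3 -m jog '[{"dp":[0.008,0,0],"twist":0,"claw":0},{"dp":[0.016,-0.001,0],"twist":0,"claw":0},{"dp":[0.016,-0.001,0],"twist":0,"claw":0}]'
```

```text
clock: 39.2
tool_pos: [0.5516, 0.0198, 0.0408]
ee_rot: [0.736, 0.677, -0.0, -0.0]
force: [-4.6, -2.9, -0.4]
opening: -0.003
gripper_force: 2.0
clock: 39.5
tool_pos: [0.5554, 0.0195, 0.0408]
ee_rot: [0.736, 0.677, -0.001, -0.0]
force: [-4.0, -3.5, 0.6]
opening: 0.0
gripper_force: 2.3
clock: 39.8
tool_pos: [0.5594, 0.0192, 0.0408]
ee_rot: [0.736, 0.677, -0.001, -0.001]
force: [-4.3, -2.9, 0.7]
opening: 0.0
gripper_force: 2.6
```

```bash
python3 -m jog '[{"dp":[0.008,0,0],"twist":0,"claw":0},{"dp":[0.014,-0.001,0],"twist":0,"claw":0},{"dp":[0.014,-0.001,0],"twist":0,"claw":0}]'
python3 -m jog '[{"dp":[0.006,0,0],"twist":0,"claw":0},{"dp":[0.01,-0.001,0],"twist":0,"claw":0},{"dp":[0.01,-0.001,0],"twist":0,"claw":0}]'
```

```text
clock: 40.1
tool_pos: [0.5627, 0.0189, 0.0408]
ee_rot: [0.736, 0.677, -0.001, -0.001]
force: [-6.3, -3.3, 1.1]
opening: -0.004
gripper_force: 2.9
clock: 40.4
tool_pos: [0.5644, 0.0188, 0.0407]
ee_rot: [0.736, 0.677, -0.002, -0.001]
force: [-11.1, -2.9, 4.6]
opening: 0.001
gripper_force: 5.3
```

```bash
python3 -m jog '[{"dp":[0.005,0,0],"twist":0,"claw":0},{"dp":[0.008,0,0],"twist":0,"claw":0},{"dp":[0.008,0,0],"twist":0,"claw":0}]'
python3 -m jog '[{"dp":[-0.05,0,0],"twist":0,"claw":0},{"dp":[-0.2,0,0],"twist":0,"claw":0},{"dp":[-0.4,0,0],"twist":0,"claw":0},{"dp":[-0.6,0,0.2],"twist":0,"claw":0},{"dp":[-0.8,0,0.4],"twist":0,"claw":0},{"dp":[-0.8,0,0.4],"twist":0,"claw":0},{"dp":[-0.8,0,0.4],"twist":0,"claw":0}]'
python3 - <<'E'
from h import *
save('top','t7.png',(110,140,440,340),2.4)
E
```

```text
clock: 40.7
tool_pos: [0.5644, 0.0188, 0.0407]
ee_rot: [0.736, 0.677, -0.003, -0.003]
force: [-22.8, -5.6, 12.5]
opening: -0.0
gripper_force: 11.6
clock: 41.4
tool_pos: [0.3676, 0.019, 0.1443]
ee_rot: [0.736, 0.677, 0.002, 0.003]
force: [1.1, -0.1, 0.3]
opening: 0.002
gripper_force: 0.0
```

View pics/t7.png

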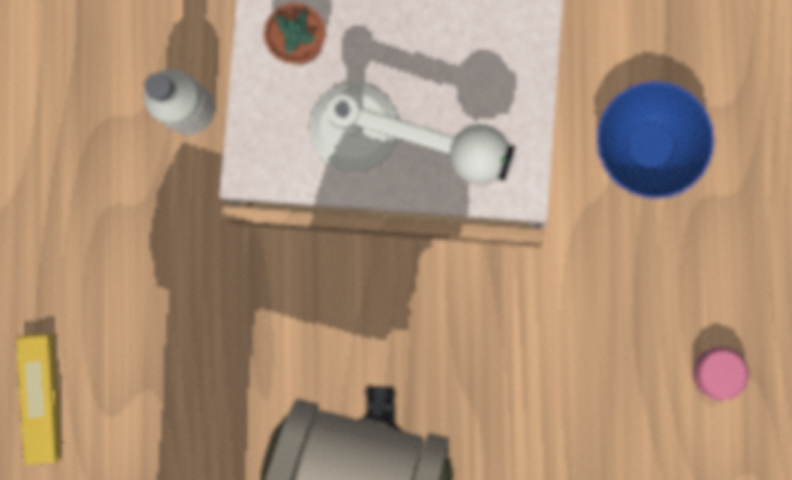

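The drawer is shut (front edge at crop (222,212) to (540,240), as at the start). The camera faces the cot, and the bowl, bottle and succulent haven't moved. Handing in.

```bash
python3 -c "
from cell import env
print(env.close_job())"
```

```text
the job is handed in; nothing more can be done
None
```

I handed the job in, but the hand-in gave no verdict: the camera points at the cot's middle, the thermometer case, white pacifier case and hairbrush are in the shut, latched drawer, and no nail case was in sight.

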